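# Slide the soldering disc under the dust cover and close it

## Task

Put the work away under the dust cover: push the round soldering disc, with the loose pendant riding on it, across the bench until the disc stands wholly inside the white ring under the propped-open clear cover, then lower the cover gently until it is fully down. Slide the disc without lifting it, keep the pendant on it, leave the cover open until the disc is inside the ring, and leave the cup, the plier rack and the hammer where they are.

Things in the scene. Friction and masses are not known exactly. Their poses are not given: they have to be found in the camera images.
- disc: Round ochre fireclay soldering disc with a dark band round its side, loose on the bench: 100 mm diameter, 30 mm high, about 0.6 kg (0.4 to 0.85), too wide to grip. Origin: centre of its underside; z up.
- pendant: Loose round brass pendant, 32 mm diameter, with a blue stone, 12 mm high in all, 30 g, lying flat within about 12 mm of the middle of the disc's top. Origin: centre of its underside (30 mm above the bench when on the disc); z up.
- ring_mark (a point): Centre of the white ring drawn on the thin grey mat of the cover station, at bench height (z = 0); ring's inner diameter 124 mm, so the disc is inside when within 12 mm of its centre. The mat is flush with the bench for sliding. The point's x axis is level and points from the open mouth towards the cover's hinge: push the disc along it. The station is fixed to the bench.
- cover_hinge (a point): Middle of the cover's hinge axis, fixed, 85 mm along +x of ring_mark and 12 mm above the bench. Its axes are those of ring_mark (x away from the mouth, y along the hinge axis, z up). Two dark steel hinge blocks, 20 mm high, stand just beyond it.
- cover (a joint): Opening angle of the clear plastic dust cover with black edges, rad: 0 is fully down, at most 1.0; it starts propped open at 0.75 to 0.95. A stiff friction hinge (about 0.35 N m) keeps it wherever it is left; pressing it down at the pad takes about 1 to 6 N.
- cover_rim (a point): Middle of the cover's front lower rim. The cover is a box without a bottom, 170 mm from hinge to front wall, 164 mm wide, walls 3 mm; down, its rim is 4 mm and its top 72 mm above the bench. Propped open, this rim hangs over the near part of the ring, 120 to 150 mm above the bench, so the tool must tilt about 40 degrees, fingertips leading towards the hinge, to push the disc all the way in.
- cover_pad (a point): Centre of the upper face of the orange press pad (30 by 60 mm, 4 mm thick) on the cover's top near its front edge. In the cover's frame it is 150 mm from the hinge towards the front and 64 mm above the hinge; when down it is 76 mm above the bench. It moves with the cover: its z axis is normal to the pad, outwards; its x axis points from the front to the hinge.
- cup: Bystander: white paper cup, 76 mm across the mouth, 90 mm high, standing on the bench. Origin: centre of its underside.
- plier_rack: Bystander: olive wooden rack with two pairs of pliers, 120 by 102 mm, 140 mm high. Origin: centre of its underside.
- hammer: Bystander: hammer lying on the bench between the robot and the station's hinge end, roughly along y, about 260 mm long, 26 mm high. Origin: underside, on the handle's line.
Things that resemble listed ones, but are neither listed nor needed, are in the scene too. Of the things like the disc, leave any that is red; of the rest the larger one is meant.

How it is judged:
By the outcome, as a careful person would: the job done as asked, in the order asked, and still so for the second after the job is handed in, with the robot touching nothing.
It also fails if it takes over 64 s, if anything falls off the work surface, if the arm or the gripper's body presses on something with over 40 N, if the wrist force passes 120 N, or if a joint passes its speed limit or range.

## Robot

A 6-joint arm with a two-finger parallel gripper is mounted at the origin on the work surface. World frame = base frame: x ahead of the robot, y to its left, z up, the work surface at z = 0. Lengths are in m, angles in degrees, forces in N, time in s.
With the tool pointing down it reaches from about 0.4 to 0.825 m from the base axis. Payload 7 kg.
Tool frame: the origin (TCP) lies midway between the tips of the shut fingers; the grasp point (between the pads) lies 19 mm behind it; z points along the fingers, y is the line along which they close (so a half turn about z gives the same grasp; the last joint's range is limited). The gripper opens to 88 mm and grips with 3 to 60 N. Pads are 19 mm wide; open, the fingers measure 130 mm over their backs; the gripper's body (78 mm by 193 mm) begins 47 mm behind the grasp point.
Start: joints at [87.324, 20.546, 0.682, 0, -70.136, -16.507], TCP at [0.222, 0.637, 0.227] pointing down, gripper open.
Joint ranges: [-176.03, 176.03], [-82.01, 121.73], [-58.28, 71.71], [-173.87, 95.51], [-174.79, -0.11], [-173.66, 173.66]. Speed limits (degrees/s): [136.94, 136.94, 172.46, 180, 180, 180].

## Interface

Orientations are given as a 3x3 rotation matrix whose columns are the frame's x, y, z axes.
In Python, from rig import robot gives the robot as it stands. Calls block until the motion is done:
- robot.goto(position, orientation): joint-space move of the TCP to a pose.
- robot.servo_line(position, ori=None, speed=0.15): straight line of the TCP; ori=None keeps the orientation; speed is the mean speed in m/s.
- robot.movej(angles): joint-space move.
- robot.move_gripper(opening): opening from 0.0 (shut) to 1.0 (fully open); the grip force is fixed at half the most; returns when the fingers have stopped.
- robot.dwell(seconds).
- robot.ik(position, orientation): joint angles nearest the present ones, or None.
- robot.grab_frame(name): name is "scene" or "side" or "wrist"; returns (picture, depth): 480x640x3 uint8, red, green, blue; 480x640 float32, m along the optical axis (not along the pixel's ray), 0 where there is no reading.
- robot.camera_info(name): a dict with "vfov" (degrees; the focal length in pixels is half the picture's height over the tangent of half this angle, whatever the lens; pixels are square), "cx", "cy" (the principal point, pixels), "k1" (the pictures are not rectified: a ray, as slopes to the right and down, at radius r is drawn at 1 + k1 r^2 times it, then the intrinsics apply), "view" (4x4, takes a point from world to camera coordinates); the wrist camera has in their place "T_tool_cam" (4x4, takes a point from camera to tool coordinates, whose origin is the TCP and whose axes are the flange's). Camera axes: x right, y down, z forward; pixel columns grow to the right and rows downward; lengths in m; the calibration is good to about 2 mm. A picture is of the moment at which its call begins: read the wrist's pose just before it. camera_info takes no time and is no camera call.
A pose or a line that the arm cannot do raises robot.Unreachable and nothing moves.
- robot.job_done(): hands the job in; it is judged then, once.
Readings, each from a call of its own:
- robot.read_t(): time.
- robot.read_qpos(): joint angles.
- robot.read_qvel(): joint speeds.
- robot.read_effort(): joint torques, N m.
- robot.read_position(): TCP position.
- robot.read_tcp_rot(): TCP orientation.
- robot.read_force(): force on the tool from outside, world axes, zero at the start.
- robot.read_ft_torque(): the same for the moment, N m.
- robot.read_grip_width(): opening from 0.0 (shut) to 1.0 (fully open).
- robot.read_finger_force(): force on a finger pad.
Only numpy, scipy, OpenCV 4.12 (cv2) and the standard library are available. Lean on these libraries where they do the work, as an engineer would, in place of code of your own. Each camera call takes 0.05 s, during which the arm holds its last target. There are 200 camera calls.

## Working session

There is one attempt and no reset: what is moved stays moved. The work goes in short steps, each a Python script; the robot and the scene stay as the last script left them, time stands still between calls to the robot, and variables do not carry over. Pictures are saved under pics/ and viewed, at most 10 in all, crops included, and the job is handed in when it is done.

```bash
mkdir -p pics; cat > h.py <<'E'
import numpy as np, cv2
from rig import robot
def cam(name):
    i=robot.camera_info(name); f=240/np.tan(np.radians(i['vfov'])/2)
    if name=='wrist':
        T=np.eye(4);T[:3,:3]=robot.read_tcp_rot();T[:3,3]=robot.read_position();M=T@i['T_tool_cam']
    else: M=np.linalg.inv(i['view'])
    return f,i['cx'],i['cy'],i['k1'],M
def ray(c,u,v):
    f,cx,cy,k,M=c; a=np.array([(u-cx)/f,(v-cy)/f]);s=a.copy()
    for _ in range(20): s=a/(1+k*(s@s))
    return s
def px(c,d,u,v):
    s=ray(c,u,v);M=c[4]; return M[:3,:3]@(np.array([s[0],s[1],1])*d)+M[:3,3]
def pz(c,u,v,z):
    s=ray(c,u,v);M=c[4];r=M[:3,:3]@np.array([s[0],s[1],1]); return M[:3,3]+r*(z-M[2,3])/r[2]
def proj(c,P):
    f,cx,cy,k,M=c;p=np.linalg.inv(M)@np.append(P,1);s=p[:2]/p[2];s=s*(1+k*(s@s));return s*f+[cx,cy]
def grab(n,tag):
    c=cam(n);im,d=robot.grab_frame(n);cv2.imwrite(f'pics/{tag}.png',im[:,:,::-1]);np.savez(f'{tag}.npz',im=im,d=d,M=c[4],k=np.array(c[:4]));return c,im,d
def load(tag):
    z=np.load(tag+'.npz');return (*z['k'],z['M']),z['im'],z['d']
E
python3 - <<'E'
from h import *
for n in('scene','side','wrist'):
    c,im,d=grab(n,n+'0'); print(n,c[4].round(3).tolist(),c[:4])
print(robot.read_tcp_rot().round(3))
E
```

```text
scene [[-0.566, 0.591, -0.575, 1.099], [0.824, 0.397, -0.403, 0.308], [-0.01, -0.702, -0.712, 0.715], [0.0, 0.0, 0.0, 1.0]] (np.float64(453.66547944168406), 317.06041164672985, 245.8537448807071, -0.006978371104390163)
side [[-0.928, -0.234, 0.288, 0.344], [-0.371, 0.612, -0.699, 0.589], [-0.012, -0.756, -0.655, 0.648], [0.0, 0.0, 0.0, 1.0]] (np.float64(518.8272121190294), 317.2275705140262, 236.15535502891964, -0.13866320701006868)
wrist [[-0.328, -0.903, -0.275, 0.296], [-0.945, 0.314, 0.095, 0.611], [0.001, 0.291, -0.957, 0.383], [0.0, 0.0, 0.0, 1.0]] (np.float64(414.09315274295056), 320.1627832692621, 239.60228971528645, -0.048109044821079965)
[[ 0.944 -0.329 -0.   ]
 [-0.329 -0.944 -0.001]
 [ 0.     0.001 -1.   ]]
```

View pics/scene0.png

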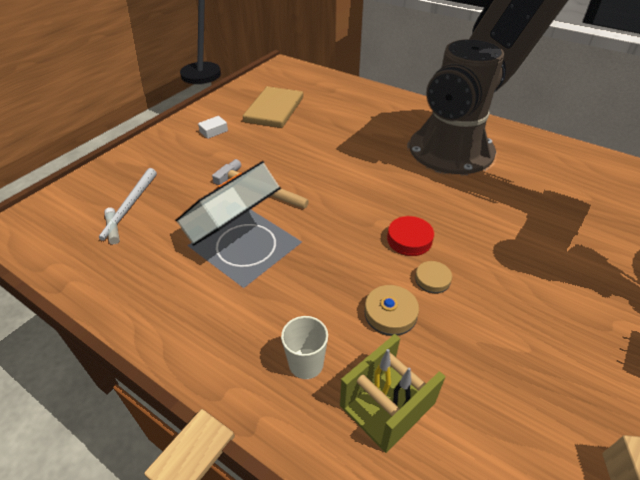

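View pics/side0.png

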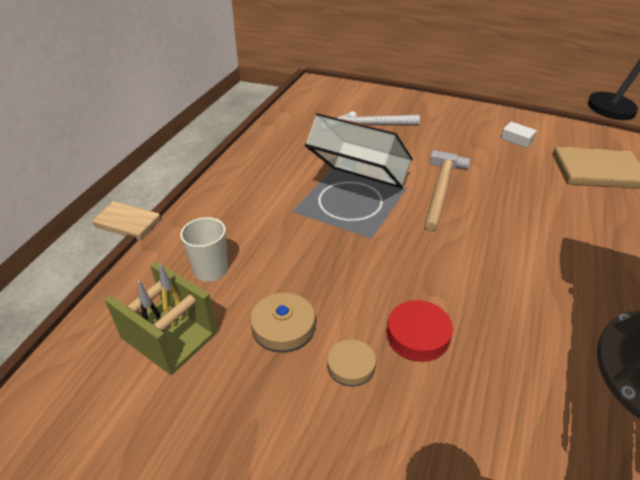

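Candidates (scene view): red disc at (411,235), which must be left; small ochre disc at (434,276); larger ochre disc with the blue-stoned pendant at (391,308), which is the one meant. The ring is at about (246,245), the cover above it, and the hammer behind the hinge. I'll check with a close crop.

```bash
python3 - <<'E'
from h import *
c,im,d=load('scene0'); a=im[150:290,165:315]; b=im[260:345,340:440]
A=cv2.resize(a,None,fx=4,fy=4,interpolation=cv2.INTER_CUBIC);B=cv2.resize(im[265:345,350:450],None,fx=4,fy=4)
cv2.imwrite('pics/c1.png',A[:,:,::-1])
c,im,d=load('side0')
A2=cv2.resize(im[100:240,280:430],None,fx=4,fy=4,interpolation=cv2.INTER_CUBIC)
B2=cv2.resize(im[280:360,235:335],None,fx=4,fy=4)
cv2.imwrite('pics/c2.png',A2[:,:,::-1])
cv2.imwrite('pics/c3.png',np.hstack([B,B2])[:,:,::-1])
# disc top by color+depth in both
for n in('scene0','side0'):
    c,im,d=load(n);cs=(391,305) if n=='scene0' else(283,318)
    P=[]
    for v in range(cs[1]-60,cs[1]+60):
        for u in range(cs[0]-60,cs[0]+60):
            if d[v,u]>0:
                p=px(c,d[v,u],u,v)
                P.append((*p,u,v))
    P=np.array(P); t=P[(P[:,2]>.026)&(P[:,2]<.034)]
    # largest cluster near center
    m=np.linalg.norm(t[:,:2]-px(c,d[cs[1],cs[0]],*cs)[:2],axis=1)<.07
    (x,y),r=cv2.minEnclosingCircle(t[m][:,:2].astype(np.float32)); print(n,'disc',x,y,r,t[m][:,2].mean())
    q=P[(P[:,2]>.0345)&(P[:,2]<.05)&(np.hypot(P[:,0]-x,P[:,1]-y)<.04)]
    print('pend',q.mean(0),len(q))
    # white ring
    hs=cv2.cvtColor(im,cv2.COLOR_RGB2HSV)
    R=(190,265,210,285) if n=='scene0' else (175,230,310,392)
E
```

```text
scene0 disc 0.5952639579772949 0.12490220367908478 0.051252707839012146 0.03016049051150995
pend [6.00075978e-01 1.20651342e-01 3.79695484e-02 3.89100000e+02
 3.02650000e+02] 140
side0 disc 0.5957626104354858 0.1243477314710617 0.05117097496986389 0.0313682872981986
pend [5.97714995e-01 1.20908801e-01 3.84927818e-02 2.82052632e+02
 3.10785714e+02] 266
```

View pics/c1.png

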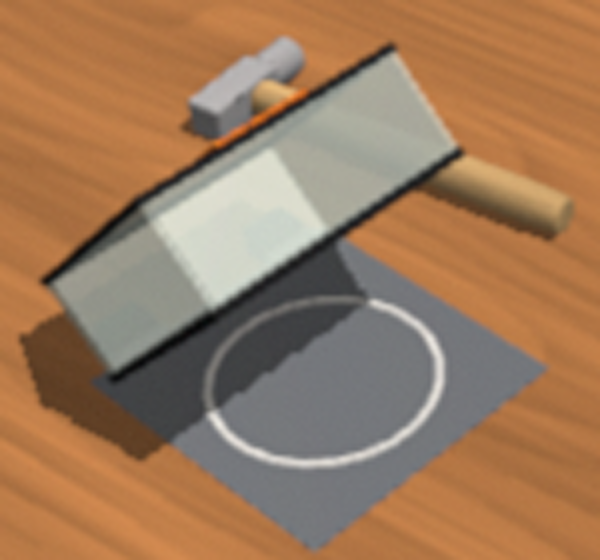

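View pics/c2.png

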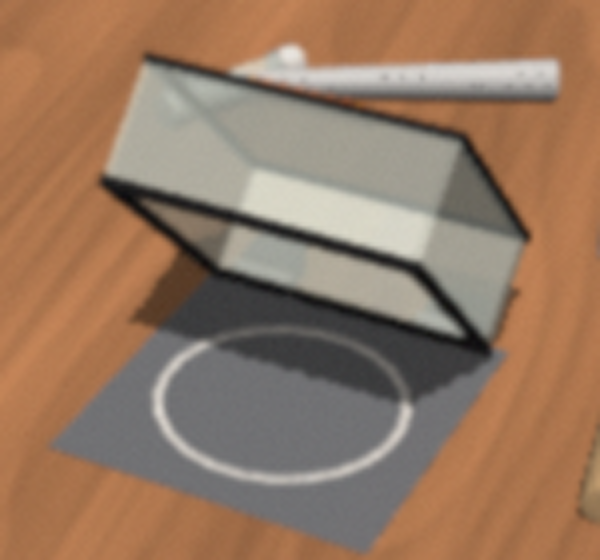

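View pics/c3.png

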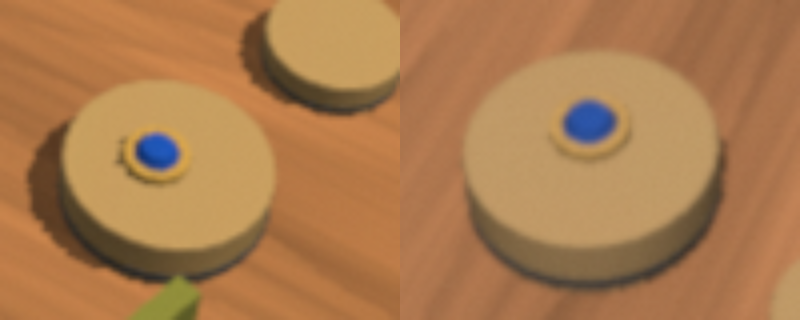

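The close crop confirms the larger ochre disc carrying the pendant. In crop c1 the ring spans (208..443, 300..465) and in c2 (155..410, 328..482). The mat's mouth edge in c2 runs from (52,445) to (370,552).

```bash
python3 - <<'E'
from h import *
from scipy.optimize import least_squares
def conv(p,o): return (p[0]+.5)/4-.5+o[0],(p[1]+.5)/4-.5+o[1]
C1,_,d1=load('scene0');C2,_,d2=load('side0');o1,o2=(165,150),(280,100)
r1=[(208,390),(443,375),(315,464),(330,300),(225,430),(420,425),(372,302),(255,320)]
r2=[(155,400),(410,410),(283,328),(283,482),(180,447),(205,345),(375,458),(375,350)]
for r,C,o in((r1,C1,o1),(r2,C2,o2)):
    P=np.array([pz(C,*conv(p,o),0)[:2] for p in r])
    s=least_squares(lambda q:np.hypot(*(P-q[:2]).T)-q[2],[*P.mean(0),.063]);print('ring',s.x,s.fun.round(4))
for m,C,o in(([(95,380),(315,548),(547,368)],C1,o1),([(52,445),(370,552),(505,352)],C2,o2)):
    P=np.array([pz(C,*conv(p,o),0)[:2] for p in m]);print('mat',P.round(4).tolist(),np.diff(P,axis=0).round(4).tolist(), np.degrees(np.arctan2(*np.diff(P,axis=0).T[::-1])))
# known: rim corners; bystanders heights
def near(n,C,d,box,zlo,zhi):
    P=np.array([px(C,d[v,u],u,v) for v in range(box[1],box[3]) for u in range(box[0],box[2]) if d[v,u]>0]);P=P[(P[:,2]>zlo)&(P[:,2]<zhi)]
    print(n,P.min(0).round(3),P.max(0).round(3))
near('cup',C1,d1,(280,315,330,380),.02,.095)
near('rack',C1,d1,(338,338,445,448),.02,.145)
near('hammer',C1,d1,(270,180,308,210),.008,.03)
near('red',C1,d1,(385,215,437,255),.01,.06);near('small',C1,d1,(414,260,454,292),.01,.06)
E
```

```text
ring [ 0.60522855 -0.23008027  0.06498283] [ 0.0003 -0.0002 -0.0004 -0.001  -0.0008  0.0009 -0.0001  0.0012]
ring [ 0.6072719  -0.2347218   0.06603151] [ 0.0008 -0.0006 -0.0001  0.0007  0.0002 -0.0016 -0.0012  0.0019]
mat [[0.6787, -0.3362], [0.7018, -0.1547], [0.5305, -0.1327]] [[0.0231, 0.1816], [-0.1713, 0.022]] [ 82.76032124 172.68789295]
mat [[0.7047, -0.1578], [0.5302, -0.1365], [0.5107, -0.3186]] [[-0.1746, 0.0213], [-0.0195, -0.1821]] [173.03222902 -96.10666501]
cup [0.734 0.015 0.02 ] [0.81  0.09  0.092]
rack [0.69  0.143 0.02 ] [0.831 0.27  0.142]
hammer [ 0.42  -0.281  0.008] [ 0.448 -0.189  0.029]
red [0.341 0.016 0.01 ] [0.443 0.115 0.034]
small [0.436 0.122 0.01 ] [0.507 0.19  0.025]
```

```bash
cat >> h.py <<'E'
RING=np.array([.6062,-.2324]);A=np.array([np.cos(np.radians(-97)),np.sin(np.radians(-97))])
DISC=np.array([.5955,.1246]);W=.068
def pose(center,head,tilt,back=0.,z=.012,flip=1):
    """tool pose so that the fork cradles a disc at center; back = gap"""
    h=np.array([np.cos(np.radians(head)),np.sin(np.radians(head)),0]);t=np.radians(tilt)
    off=np.sqrt(.05**2-(W/2)**2)+.0095*np.cos(t)+back
    p=np.r_[center,0]-h*off;p[2]=z
    zt=h*np.sin(t)-np.array([0,0,np.cos(t)]);y=flip*np.cross([0,0,1],h);x=np.cross(y,zt)
    return p,np.c_[x,y,zt]
def path():
    end=RING-.002*A; pre=RING-.11*A
    w=[]
    for s,hd,ti in((0,-72,15),(.35,-80,25),(.7,-92,35),):
        w.append((DISC+(pre-DISC)*s,hd,ti))
    w+= [(pre,-97,40),(RING-.03*A,-97,40),(end,-97,40)]
    return w
E
python3 - <<'E'
from h import *
C1,_,d1=load('scene0');C2,_,d2=load('side0')
for C,d,pts in((C1,d1,[(217,247),(276,244),(244,266),(247,225)]),(C2,d2,[(319,200),(382,202),(351,182),(351,220)])):
    for p in pts: print(px(C,d[p[1],p[0]],*p).round(4),end=' ')
    print()
for f in(1,-1):
    w=path()
    L=[pose(*w[0],back=.03,z=.2,flip=f),pose(*w[0],back=.03,flip=f)]+[pose(*x,flip=f) for x in w]+[pose(*w[-1],back=.15,flip=f),pose(*w[-1],back=.15,z=.3,flip=f)]
    for p,R in L:
        q=robot.ik(p,R);print(f,p.round(3),None if q is None else np.round(q,0))
    H=np.r_[RING+.085*A,.012]; a=np.r_[A,0]
    for th in(.9,.45,0):
        P=H-a*(.15*np.cos(th)-.064*np.sin(th))+np.array([0,0,.15*np.sin(th)+.064*np.cos(th)])
        for k in(0,.5,1):
            t=th*k;z=-np.array([0,0,np.cos(t)])-a*np.sin(t);y=f*np.cross([0,0,1],a);
            q=robot.ik(P,np.c_[np.cross(y,z),y,z]);print('press',f,th,k,P.round(3),None if q is None else np.round(q,0))
E
```

```text
[ 6.486e-01 -2.777e-01  3.000e-04] [ 5.685e-01 -1.748e-01  5.000e-04] [ 0.6595 -0.1892  0.0024] [ 5.563e-01 -2.700e-01 -5.000e-04] 
[ 0.6672 -0.2082  0.0021] [ 0.5439 -0.2496  0.0011] [ 0.6271 -0.2951  0.0007] [ 0.5844 -0.1705  0.0015] 
1 [0.572 0.197 0.2  ] [ 46.  16. -16.  15. -65. 145.]
1 [0.572 0.197 0.012] [ 45.  28. -29.  20. -42. 137.]
1 [0.581 0.168 0.012] [ 42.  27. -30.  21. -40. 138.]
1 [0.596 0.082 0.012] [ 38.  29. -34.  33. -44. 125.]
1 [ 0.614 -0.004  0.012] [ 32.  34. -31.  37. -53. 116.]
1 [ 0.625 -0.08   0.012] [ 26.  37. -30.  41. -55. 113.]
1 [ 0.615 -0.159  0.012] [ 19.  35. -35.  48. -51. 113.]
1 [ 0.612 -0.187  0.012] [ 16.  35. -37.  51. -50. 113.]
1 [ 0.63  -0.038  0.012] [ 30.  38. -27.  37. -58. 114.]
1 [ 0.63  -0.038  0.3  ] [ 31.  22. -10.  31. -86. 132.]
press 1 0.9 0 [ 0.601 -0.274  0.169] None
press 1 0.9 0.5 [ 0.601 -0.274  0.169] [ -23.   29.   11.  -25.  -81. -158.]
press 1 0.9 1 [ 0.601 -0.274  0.169] [ -35.   39.   23.  -45. -101. -149.]
press 1 0.45 0 [ 0.609 -0.21   0.135] None
press 1 0.45 0.5 [ 0.609 -0.21   0.135] [ -10.   24.   -2.  -14.  -6
[... 795 characters left out ...]
6.]
-1 [ 0.63  -0.038  0.3  ] [ 31.  22. -10.  31. -86. -48.]
press -1 0.9 0 [ 0.601 -0.274  0.169] [ -8.  21.  -6.   0. -63.   1.]
press -1 0.9 0.5 [ 0.601 -0.274  0.169] [-23.  29.  11. -25. -81.  22.]
press -1 0.9 1 [ 0.601 -0.274  0.169] [ -35.   39.   23.  -45. -101.   31.]
press -1 0.45 0 [ 0.609 -0.21   0.135] [ -2.  22. -10.   0. -58.  -5.]
press -1 0.45 0.5 [ 0.609 -0.21   0.135] [-10.  24.  -2. -14. -65.   9.]
press -1 0.45 1 [ 0.609 -0.21   0.135] [-18.  28.   5. -26. -74.  20.]
press -1 0 0 [ 0.614 -0.168  0.076] [  2.  24. -15.   0. -51.  -9.]
press -1 0 0.5 [ 0.614 -0.168  0.076] [  2.  24. -15.   0. -51.  -9.]
press -1 0 1 [ 0.614 -0.168  0.076] [  2.  24. -15.   0. -51.  -9.]
```

```bash
python3 - <<'E'
from h import *
w=path();f=-1
robot.goto(*pose(*w[0],back=.03,z=.2,flip=f)); robot.move_gripper(W/.088)
p,R=pose(*w[0],back=.03,flip=f);robot.servo_line(p,R,speed=.12)
print(robot.read_t(),robot.read_force().round(1),robot.read_grip_width(),robot.read_position())
p,R=pose(*w[0],back=.002,flip=f);robot.servo_line(p,R,speed=.04)
for x in w[1:4]:
    p,R=pose(*x,flip=f);robot.servo_line(p,R,speed=.06);print(robot.read_t(),robot.read_force().round(1))
grab('scene','scene1');grab('side','side1')
E
```

```text
4.4833 [-0.3  0.6 -0.2] 0.7744743198028753 [0.57244179 0.19705837 0.01266393]
6.9667 [ 0.3 -0.2 -1.1]
8.5917 [ 0.2  0.5 -0.5]
10.0083 [-0.2  1.  -0.6]
```

View pics/side1.png

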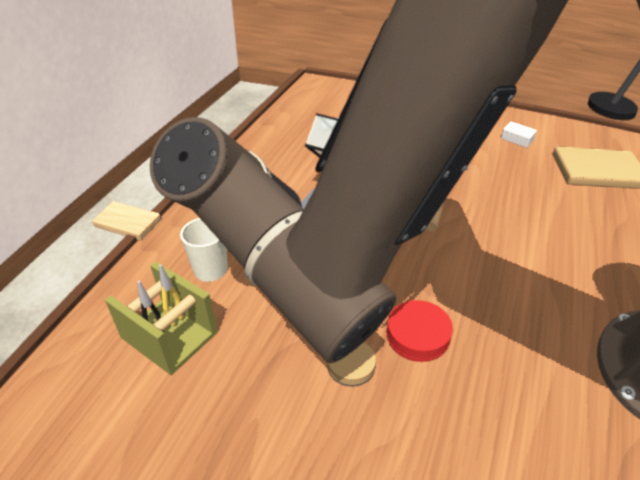

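The side view is blocked by the arm. The red disc, small disc, cup and rack are unmoved. I'll check the disc with the scene camera.

View pics/scene1.png

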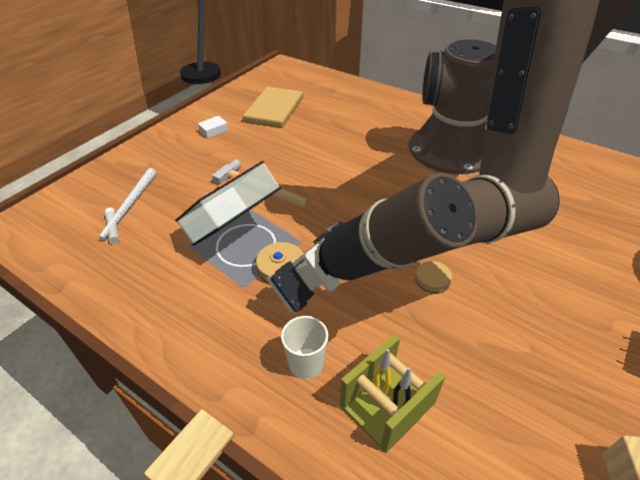

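The disc at (280,260) is in the fork with the pendant on it at (278,256), entering the mat. Nothing else has moved, so I'll push it in.

```bash
python3 - <<'E'
from h import *
w=path();f=-1
for x in w[4:]:
    p,R=pose(*x,flip=f);robot.servo_line(p,R,speed=.04);print(robot.read_t(),robot.read_force().round(1),robot.read_position(),p)
p,R=pose(*w[-1],back=.17,flip=f);robot.servo_line(p,R,speed=.1)
p,R=pose(*w[-1],back=.17,z=.3,flip=f);robot.servo_line(p,R,speed=.2);print(robot.read_t())
for n in('scene','side','wrist'): c,im,d=grab(n,n+'2')
im=load('scene2')[1];a=cv2.resize(im[150:290,165:315],(600,560),interpolation=cv2.INTER_CUBIC);cv2.imwrite('pics/c4.png',a[:,:,::-1])
E
```

```text
12.2583 [-0.4  2.4  1.4] [ 0.61521275 -0.1589254   0.01199944] [ 0.61521078 -0.1590131   0.012     ]
13.1083 [0.5 0.4 0.5] [ 0.61134385 -0.18729694  0.01202891] [ 0.61179844 -0.18680439  0.012     ]
16.55
```

View pics/c4.png

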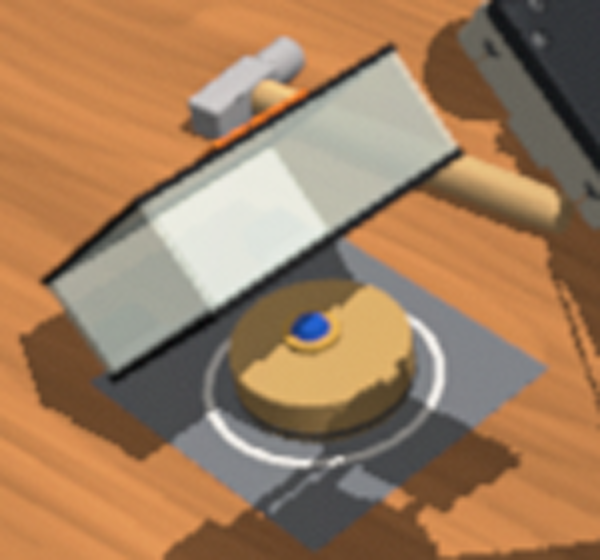

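View pics/wrist2.png

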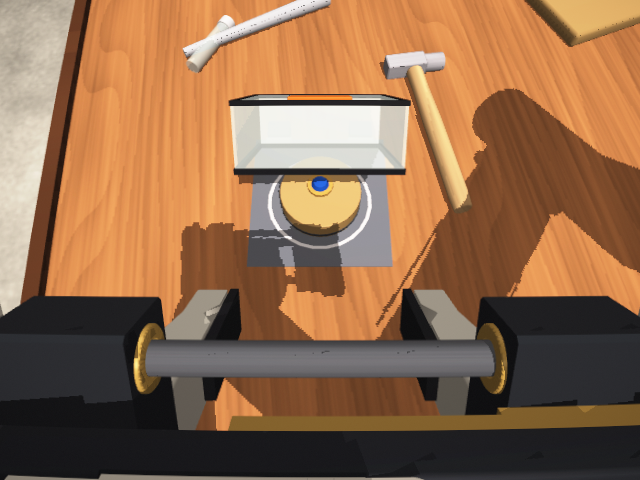

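In crop c4 the disc stands inside the ring, with the near gap of the ring visible at (320,450) and the pendant on it at (312,328). The wrist view shows the disc base at (320,234) and the ring's near edge at (320,246). Next I'll compare the centres numerically.

```bash
python3 - <<'E'
from h import *
from scipy.optimize import least_squares
for n,box in(('scene2',(215,215,275,262)),('side2',(310,150,400,240)),('wrist2',(272,170,368,240))):
    c,im,d=load(n);P=np.array([(*px(c,d[v,u],u,v),*im[v,u]) for v in range(box[1],box[3]) for u in range(box[0],box[2]) if d[v,u]>0])
    if not len(P): continue
    t=P[(P[:,2]>.025)&(P[:,2]<.034)&(P[:,3]>P[:,5]*1.5)][:,:2]
    if len(t)<50: print(n,len(t));continue
    # fit the circle r=.05 enclosing with hull points at near side
    hull=cv2.convexHull(t.astype(np.float32))[:,0]
    s=least_squares(lambda q:np.hypot(*(hull-q).T)-.0505,t.mean(0),loss='soft_l1',f_scale=.001);print(n,s.x,len(t),((s.x-RING)@A).round(4),t.min(0),t.max(0))
c,im,d=load('wrist2')
# ring outer pts in wrist view
r=[(269,205),(371,205),(320,248),(280,230),(360,230),(278,186),(363,186)]
P=np.array([pz(c,u,v,0)[:2] for u,v in r]);s=least_squares(lambda q:np.hypot(*(P-q[:2]).T)-q[2],[*P.mean(0),.063]);print('ring wrist',s.x,s.fun.round(4))
# rim & pad: cover opening from wrist depth
for u,v in((320,171),(320,101),(319,98),(300,97),(340,97)):print(u,v,px(c,d[v,u],u,v).round(4),im[v,u])
c,im,d=load('scene0')
hs=(im[:,:,0]>180)&(im[:,:,2]<80)&(im[:,:,1]<130)
for v,u in np.argwhere(hs[165:200,205:250])[::6]:
    v+=165;u+=205;print(u,v,px(c,d[v,u],u,v).round(4))
E
```

```text
scene2 [ 0.60541005 -0.22853963] 1060 -0.0037 [ 0.55606438 -0.27826962] [ 0.65551694 -0.17779317]
side2 [ 0.60602975 -0.22934113] 1069 -0.003 [ 0.55502239 -0.30247583] [ 0.6786105  -0.17819339]
wrist2 [ 0.60571825 -0.22950553] 3307 -0.0028 [ 0.55658536 -0.25589174] [ 0.65522429 -0.17857629]
ring wrist [ 0.6061274  -0.22622137  0.06284199] [ 0.0028  0.0023 -0.0011 -0.0002 -0.0006 -0.002  -0.0012]
320 171 [ 0.6107 -0.1919  0.1306] [32 31 33]
320 101 [ 0.6052 -0.2377  0.1754] [38 35 38]
319 98 [ 0.6054 -0.2431  0.1734] [252 152  53]
300 97 [ 0.6226 -0.247   0.1728] [253 159  57]
340 97 [ 0.5861 -0.2419  0.1735] [253 162  61]
249 165 [ 0.3708 -0.4225 -0.0014]
243 167 [ 0.3891 -0.4275  0.001 ]
242 168 [ 0.3948 -0.4259  0.0018]
241 169 [ 0.3994 -0.4254  0.0015]
206 171 [ 0.459  -0.4954  0.0029]
209 172 [ 0.4576 -0.4859  0.0027]
205 173 [ 0.4649 -0.4937  0.0008]
239 173 [ 0.582  -0.2413  0.1751]
205 175 [ 0.4718 -0.4869  0.0013]
236 175 [ 0.5875 -0.2449  0.1721]
210 176 [ 0.4687 -0.4717  0.0024]
207 177 [ 4.741e-01 -4.777e-01  1.000e-04]
205 178 [ 0.4819 -0.4769  0.002 ]
231 178 [ 0.6003 -0.2466  0.172 ]
210 179 [ 0.4766 -0.4644  0.0007]
208 180 [ 0.4834 -0.4648  0.0016]
208 181 [ 0.4856 -0.4629  0.0006]
206 183 [ 0.4961 -0.4594  0.0023]
208 184 [ 0.4959 -0.4525  0.002 ]
206 185 [ 0.5022 -0.4533  0.0025]
212 185 [ 0.4916 -0.4432 -0.    ]
206 186 [ 0.5039 -0.4521  0.0009]
213 186 [ 0.4927 -0.4388 -0.0006]
207 187 [ 0.504  -0.449  -0.0009]
213 187 [ 0.4969 -0.4344  0.0008]
208 188 [ 0.5086 -0.44    0.0028]
214 188 [ 0.4995 -0.4282  0.002 ]
210 189 [ 0.5053 -0.4373 -0.0014]
208 190 [ 0.5111 -0.4387 -0.0014]
207 191 [ 0.519  -0.4334  0.003 ]
```

The disc at (0.606, -0.229) is within about 5 mm of every ring estimate. From the rim and pad heights the cover angle is about 0.81. Now I'll press it down along the pad's arc.

```bash
cat >> h.py <<'E'
R2=np.array([.6062,-.2295]);H=np.r_[R2+.085*A,.012];a3=np.r_[A,0]
def press(th,off=0.,k=1.):
    P=H-a3*(.15*np.cos(th)-.064*np.sin(th))+np.array([0,0,.15*np.sin(th)+.064*np.cos(th)])
    n=np.array([0,0,np.cos(th)])+a3*np.sin(th);t=th*k
    z=-np.array([0,0,np.cos(t)])-a3*np.sin(t);y=-np.cross([0,0,1],a3)
    return P+n*off,np.c_[np.cross(y,z),y,z]
E
python3 - <<'E'
from h import *
robot.move_gripper(0)
p,R=press(0.,.22);robot.goto(p,R)
p,R=press(.81,.08);robot.goto(p,R)
p,R=press(.81,.012);robot.servo_line(p,R,speed=.08);f0=robot.read_force();print(robot.read_t(),f0.round(1))
for th in np.r_[.81,np.arange(.7,.05,-.1)]:
    p,R=press(th,0);robot.servo_line(p,R,speed=.04);F=robot.read_force()-f0;print(round(th,2),robot.read_t(),F.round(1))
    if np.linalg.norm(F)>20: break
grab('scene','scene3')
E
```

```text
20.425 [ 0.2  0.4 -0.6]
0.81 20.875 [-0.3 -0.8  1.5]
0.7 21.475 [-0.6 -0.8  2.3]
0.6 22.0333 [-0.8 -0.9  0.8]
0.5 22.5917 [ 0.2 -1.   0.6]
0.4 23.15 [ 0.3 -0.1  0.4]
0.3 23.7083 [-0.9 -0.4  0.1]
0.2 24.2667 [-0.  -0.2  0.4]
0.1 24.825 [ 0.7 -0.6 -0.5]
```

```bash
python3 - <<'E'
from h import *
f0=np.array([.2,.4,-.6])
for th in(.05,.02,0,-.01,-.02,-.03,-.04):
    p,R=press(th,0,k=(1 if th>0 else 0));robot.servo_line(p,R,speed=.02);robot.dwell(.15)
    F=np.mean([robot.read_force() for _ in range(5)],0)-f0;print(th,robot.read_position().round(4),F.round(1))
    if F[2]>9: break
p,R=press(0,.15,k=0);robot.servo_line(p,R,speed=.1)
robot.goto(p+[0,.15,.1],R);print(robot.read_t())
c,im,d=grab('scene','scene4');grab('side','side4')
P=np.array([(*px(c,d[v,u],u,v),*im[v,u]) for v in range(170,300) for u in range(170,330) if d[v,u]>0])
o=P[(P[:,3]>150)&(P[:,5]<90)&(P[:,2]>.055)];print(len(o),o[:,:3].mean(0) if len(o) else'',o[:,2].min(),o[:,2].max())
A1=cv2.resize(im[150:290,165:315],(400,373));im2=load('side4')[1];B=cv2.resize(im2[100:240,280:430],(400,373))
cv2.imwrite('pics/c5.png',np.hstack([A1,B])[:,:,::-1])
E
```

```text
0.05 [ 0.6138 -0.1684  0.0835] [-0.6  0.   0.7]
0.02 [ 0.614  -0.1663  0.079 ] [-0.1 -0.5  0.3]
0 [ 0.6144 -0.1651  0.0763] [ 1.  -1.5  4.4]
-0.01 [ 0.6145 -0.1651  0.0762] [-3.7 -2.4 13.8]
29.4083
4 [ 0.53372372 -0.14218895  0.0698605 ] 0.062302788044611646 0.07476875619118772
```

View pics/c5.png

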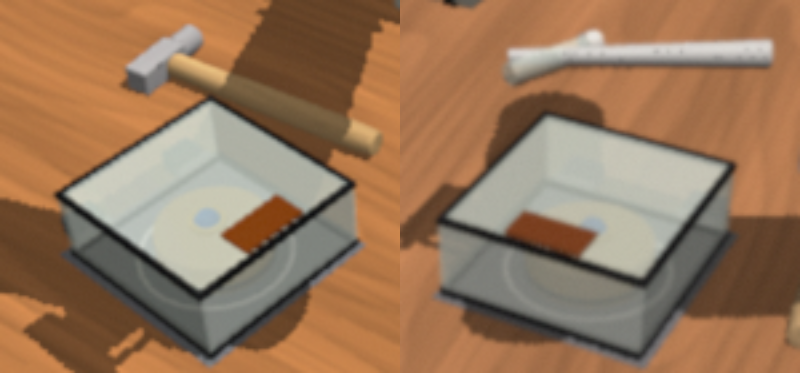

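The cover is down in both views, with a hard stop at z = 76.2 mm. The disc is inside the ring with the pendant's blue stone visible at (207,217), and the hammer has not moved.

```bash
python3 -c "
from rig import robot
print(robot.job_done(),robot.read_t())"
```

```text
the job is handed in; nothing more can be done
the job is handed in; nothing more can be done
```

The job is handed in at about 30 s of the 64 s: the disc is inside the ring (within about 5 mm of centre) with the pendant on it, the cover is pressed fully down, and the cup, plier rack and hammer were untouched.

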